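Empty the sprung shoe-care rack into the right trays

TASK

Lift the rack's sprung hold-down bar until it stays open by itself, then take out everything it held and lay each piece wholly inside a tray, on the tray's floor and not on one another: shoehorns in the tray that the polish tin stands next to, brushes in the tray that the sunglasses case stands next to. When the rack is empty and all pieces are in their trays, shut the bar again; leave the tin, the case, the key dish and the door stop where they are.

Things in the scene. Friction and masses are not known exactly. Their poses are not given: they have to be found in the camera images.
- rack: Fixed wooden rack, base 260 x 250 mm (x -105 to +155); origin on the ledge; x points away from the robot, y left. Two cross rails, tops 50 mm up (x -75 to -45 and +25 to +75 mm; base 12 mm high between them, room for fingertips), carry the pieces side by side along x, heads to -x, at any of y = -93, -31, 31, 93 mm. A sprung bar hinged at the back holds the handles down.
- clamp (a joint): Angle of the sprung hold-down bar, rad: 0 = pressing on the pieces (-0.06 when empty), growing as it is lifted. Hold-open point near 0.85: beyond it the spring throws the bar to its stop at 1.6, where it stays; below it the spring shuts it. Lifting takes about 11 N at the handle at first, falling to nothing at the hold-open point; shutting takes about the same from the stop.
- clamp_hinge (a point): Point on the hinge axis of the bar (axis along the rack's y), mid-width, 77 mm above the ledge, at rack x = +100 mm.
- clamp_handle (a point): Centre of the bar's handle: grey round crossbar 12 mm thick along the rack's y, 62 mm free between its struts, to be taken from above with a finger before and behind it. Turns with the bar: at joint 0 it is 110 mm before (-x) and 45 mm above the hinge axis, and goes up and back (+x). The bar itself, 14 mm thick, 226 mm wide, is 55 mm from the axis.
- tray_left: Loose grey plastic open tray to the left (+y) of the rack, 225 x 170 mm (long along its x), 22 mm high, walls and floor 5 mm; origin under its centre. It may get knocked aside.
- tray_right: The same kind of tray to the right (-y) of the rack.
- tin_mid (a point): Centre of the lidded metal polish tin, 77 mm across, 34 mm high, standing just beyond (+x of) one of the two trays; which one varies. Stays where it is.
- case_mid (a point): Centre of the closed brown plastic sunglasses case, 66 x 160 x 50 mm, standing just beyond (+x of) the other tray. Stays where it is.
- dish: Steel key dish, 90 mm across, 22 mm high, beyond the rack; bystander. Origin under its centre.
- doorstop: White plastic door stop, 56 mm across, 45 mm high, beyond the rack; bystander. Origin under its centre.
- shoehorn_1_mid (a point): Wooden shoehorn, 165 mm long along its x; None if absent. Point: middle of the handle's thickness, near the centre of mass, 85 mm from the head's end, 80 mm from the tail. Handle 24 mm wide (y), 20 mm thick (z), x -35 to +80 mm; at -x a thin rounded blade, 38 mm wide, 8 mm thick. Flat underside 10 mm below the point.
- shoehorn_1_head (a point): End of that shoehorn's head (-x end).
- shoehorn_1_tail (a point): End of that shoehorn's handle (+x end).
- shoehorn_2_mid (a point): Wooden shoehorn, 165 mm long along its x; None if absent. Point: middle of the handle's thickness, near the centre of mass, 85 mm from the head's end, 80 mm from the tail. Handle 24 mm wide (y), 20 mm thick (z), x -35 to +80 mm; at -x a thin rounded blade, 38 mm wide, 8 mm thick. Flat underside 10 mm below the point.
- shoehorn_2_head (a point): End of that shoehorn's head (-x end).
- shoehorn_2_tail (a point): End of that shoehorn's handle (+x end).
- brush_1_mid (a point): Wooden brush, 165 mm long along its x; None if absent. Point: middle of the handle's thickness, near the centre of mass, 85 mm from the head's end, 80 mm from the tail. Handle 24 mm wide (y), 20 mm thick (z), x -30 to +80 mm; at -x a block head 46 x 60 mm, 20 mm thick, dark bristles below. Flat underside 10 mm below the point.
- brush_1_head (a point): End of that brush's head (-x end).
- brush_1_tail (a point): End of that brush's handle (+x end).
- brush_2_mid (a point): Wooden brush, 165 mm long along its x; None if absent. Point: middle of the handle's thickness, near the centre of mass, 85 mm from the head's end, 80 mm from the tail. Handle 24 mm wide (y), 20 mm thick (z), x -30 to +80 mm; at -x a block head 46 x 60 mm, 20 mm thick, dark bristles below. Flat underside 10 mm below the point.
- brush_2_head (a point): End of that brush's head (-x end).
- brush_2_tail (a point): End of that brush's handle (+x end).

How it is judged (in metres and radians):
On the way, in this order (a step that is already met when the one before it is completed fails the run):
1. the hold-down bar is lifted past its hold-open point and stands open by itself (value of joint clamp above 1.45 rad and contact force between the fingers and clamp below 0.2 N), for 0.3 s.
2. with the bar open, every piece lies in its right tray (((world y of tin_mid above 0 m and (z of shoehorn_1_mid in the frame of tray_left between 0 and 0.032 m and x of shoehorn_1_head in the frame of tray_left between -0.112 and 0.112 m and y of shoehorn_1_head in the frame of tray_left between -0.085 and 0.085 m and x of shoehorn_1_tail in the frame of tray_left between -0.112 and 0.112 m and y of shoehorn_1_tail in the frame of tray_left between -0.085 and 0.085 m)) or (world y of tin_mid below 0 m and (z of shoehorn_1_mid in the frame of tray_right between 0 and 0.032 m and x of shoehorn_1_head in the frame of tray_right between -0.112 and 0.112 m and y of shoehorn_1_head in the frame of tray_right between -0.085 and 0.085 m and x of shoehorn_1_tail in the frame of tray_right between -0.112 and 0.112 m and y of shoehorn_1_tail in the frame of tray_right between -0.085 and 0.085 m))) and ((world y of tin_mid above 0 m and (z of shoehorn_2_mid in the frame of tray_left between 0 and 0.032 m and x of shoehorn_2_head in the frame of tray_left between -0.112 and 0.112 m and y of shoehorn_2_head in the frame of tray_left between -0.085 and 0.085 m and x of shoehorn_2_tail in the frame of tray_left between -0.112 and 0.112 m and y of shoehorn_2_tail in the frame of tray_left between -0.085 and 0.085 m)) or (world y of tin_mid below 0 m and (z of shoehorn_2_mid in the frame of tray_right between 0 and 0.032 m and x of shoehorn_2_head in the frame of tray_right between -0.112 and 0.112 m and y of shoehorn_2_head in the frame of tray_right between -0.085 and 0.085 m and x of shoehorn_2_tail in the frame of tray_right between -0.112 and 0.112 m and y of shoehorn_2_tail in the frame of tray_right between -0.085 and 0.085 m))) and ((world y of case_mid above 0 m and (z of brush_1_mid in the frame of tray_left between 0 and 0.032 m and x of brush_1_head in the frame of tray_left between -0.112 and 0.112 m and y of brush_1_head in the frame of tray_left between -0.085 and 0.085 m and x of brush_1_tail in the frame of tray_left between -0.112 and 0.112 m and y of brush_1_tail in the frame of tray_left between -0.085 and 0.085 m)) or (world y of case_mid below 0 m and (z of brush_1_mid in the frame of tray_right between 0 and 0.032 m and x of brush_1_head in the frame of tray_right between -0.112 and 0.112 m and y of brush_1_head in the frame of tray_right between -0.085 and 0.085 m and x of brush_1_tail in the frame of tray_right between -0.112 and 0.112 m and y of brush_1_tail in the frame of tray_right between -0.085 and 0.085 m))) and ((world y of case_mid above 0 m and (z of brush_2_mid in the frame of tray_left between 0 and 0.032 m and x of brush_2_head in the frame of tray_left between -0.112 and 0.112 m and y of brush_2_head in the frame of tray_left between -0.085 and 0.085 m and x of brush_2_tail in the frame of tray_left between -0.112 and 0.112 m and y of brush_2_tail in the frame of tray_left between -0.085 and 0.085 m)) or (world y of case_mid below 0 m and (z of brush_2_mid in the frame of tray_right between 0 and 0.032 m and x of brush_2_head in the frame of tray_right between -0.112 and 0.112 m and y of brush_2_head in the frame of tray_right between -0.085 and 0.085 m and x of brush_2_tail in the frame of tray_right between -0.112 and 0.112 m and y of brush_2_tail in the frame of tray_right between -0.085 and 0.085 m))) and value of joint clamp above 1.2 rad), for 0.2 s.
At the end, for the whole second after the job is handed in: Each shoehorn lies wholly inside the tray beside the tin and each brush wholly inside the tray beside the case (both ends within the walls, middle of the handle under 32 mm above the ledge, so on the floor of the tray), at rest; the bar is shut (joint below 0.1 rad) (((world y of tin_mid above 0 m and (z of shoehorn_1_mid in the frame of tray_left between 0 and 0.032 m and x of shoehorn_1_head in the frame of tray_left between -0.112 and 0.112 m and y of shoehorn_1_head in the frame of tray_left between -0.085 and 0.085 m and x of shoehorn_1_tail in the frame of tray_left between -0.112 and 0.112 m and y of shoehorn_1_tail in the frame of tray_left between -0.085 and 0.085 m)) or (world y of tin_mid below 0 m and (z of shoehorn_1_mid in the frame of tray_right between 0 and 0.032 m and x of shoehorn_1_head in the frame of tray_right between -0.112 and 0.112 m and y of shoehorn_1_head in the frame of tray_right between -0.085 and 0.085 m and x of shoehorn_1_tail in the frame of tray_right between -0.112 and 0.112 m and y of shoehorn_1_tail in the frame of tray_right between -0.085 and 0.085 m))) and ((world y of tin_mid above 0 m and (z of shoehorn_2_mid in the frame of tray_left between 0 and 0.032 m and x of shoehorn_2_head in the frame of tray_left between -0.112 and 0.112 m and y of shoehorn_2_head in the frame of tray_left between -0.085 and 0.085 m and x of shoehorn_2_tail in the frame of tray_left between -0.112 and 0.112 m and y of shoehorn_2_tail in the frame of tray_left between -0.085 and 0.085 m)) or (world y of tin_mid below 0 m and (z of shoehorn_2_mid in the frame of tray_right between 0 and 0.032 m and x of shoehorn_2_head in the frame of tray_right between -0.112 and 0.112 m and y of shoehorn_2_head in the frame of tray_right between -0.085 and 0.085 m and x of shoehorn_2_tail in the frame of tray_right between -0.112 and 0.112 m and y of shoehorn_2_tail in the frame of tray_right between -0.085 and 0.085 m))) and ((world y of case_mid above 0 m and (z of brush_1_mid in the frame of tray_left between 0 and 0.032 m and x of brush_1_head in the frame of tray_left between -0.112 and 0.112 m and y of brush_1_head in the frame of tray_left between -0.085 and 0.085 m and x of brush_1_tail in the frame of tray_left between -0.112 and 0.112 m and y of brush_1_tail in the frame of tray_left between -0.085 and 0.085 m)) or (world y of case_mid below 0 m and (z of brush_1_mid in the frame of tray_right between 0 and 0.032 m and x of brush_1_head in the frame of tray_right between -0.112 and 0.112 m and y of brush_1_head in the frame of tray_right between -0.085 and 0.085 m and x of brush_1_tail in the frame of tray_right between -0.112 and 0.112 m and y of brush_1_tail in the frame of tray_right between -0.085 and 0.085 m))) and ((world y of case_mid above 0 m and (z of brush_2_mid in the frame of tray_left between 0 and 0.032 m and x of brush_2_head in the frame of tray_left between -0.112 and 0.112 m and y of brush_2_head in the frame of tray_left between -0.085 and 0.085 m and x of brush_2_tail in the frame of tray_left between -0.112 and 0.112 m and y of brush_2_tail in the frame of tray_left between -0.085 and 0.085 m)) or (world y of case_mid below 0 m and (z of brush_2_mid in the frame of tray_right between 0 and 0.032 m and x of brush_2_head in the frame of tray_right between -0.112 and 0.112 m and y of brush_2_head in the frame of tray_right between -0.085 and 0.085 m and x of brush_2_tail in the frame of tray_right between -0.112 and 0.112 m and y of brush_2_tail in the frame of tray_right between -0.085 and 0.085 m))) and linear speed of each of shoehorn_1, shoehorn_2, brush_1, brush_2 below 0.03 m/s and value of joint clamp below 0.1 rad); the robot touches nothing.
It fails at once if the key dish is moved by more than 4 cm (distance of dish from where it was at the start of the episode above 0.04 m).
It fails at once if the door stop is moved by more than 4 cm (distance of doorstop from where it was at the start of the episode above 0.04 m).
It fails at once if the tin is carried off or knocked far (over 12 cm) (distance of tin_mid from where it was at the start of the episode above 0.12 m).
It fails at once if the case is carried off or knocked far (over 12 cm) (distance of case_mid from where it was at the start of the episode above 0.12 m).
Of shoehorn_1, shoehorn_2, brush_1, brush_2 only 3 to 4 are there at a start; the rules pass over those that are not, and their reading is None.
At some moment in a run one of tray_left, tray_right may be knocked a few centimetres aside while the robot is not near it.
Once in a run the grip may slacken for a moment while it holds something.
It also fails if it takes over 200 s, if anything falls off the work surface, if the arm or the gripper's body presses on something with over 40 N, if the wrist force passes 120 N, or if a joint passes its speed limit or range.

ROBOT

A 6-joint arm with a two-finger parallel gripper is mounted at the origin on the work surface. World frame = base frame: x ahead of the robot, y to its left, z up, the work surface at z = 0. Lengths are in mm, angles in degrees, forces in N, time in s.
With the tool pointing down it reaches from about 375 to 975 mm from the base axis. Payload 3.8 kg.
Tool frame: the origin (TCP) lies at the very end of the fingers, on their centre line; the grasp point (between the pads) lies 19 mm behind it; z points along the fingers, y is the line along which they close (so a half turn about z gives the same grasp; the last joint's range is limited). The gripper opens to 85 mm and grips with 20 to 120 N. Pads are 22 mm wide; open, the fingers measure 114 mm over their backs; the gripper's body (76 mm by 85 mm) begins 54 mm behind the grasp point. The pads swing forward as they close: fully open they stand 13 mm farther back than shut.
Start: joints at [65.094, 15.12, 91.902, -0, 72.978, -2.114], TCP at [261.486, 622.288, 231.28] pointing down, gripper open.
Joint ranges: [-150.88, 150.88], [-54.13, 125.18], [17.81, 147.31], [-75.09, 255.09], [0, 152.58], [-146.25, 146.25]. Speed limits (degrees/s): [147.25, 147.25, 180, 180, 180, 180].

INTERFACE

Orientations are given as a 3x3 rotation matrix whose columns are the frame's x, y, z axes.
In Python, from cell import bot gives the robot as it stands. The module is installed in compiled form; this text tells all that it offers.
- The arm moves only by the tool apply_moves, never from a script. Its argument "motion" is a list of rows, each a list of 3 entries, a list of its own where there are three numbers: the opening, from 0 (shut) to 1 (fully open), then the shift along the tool's x, y, z in mm, then the turn about the tool's z in rad. In form: [[gripper, [tx, ty, tz], turn], ...]. A call has 1 to 10 rows; each row is the pose to reach, as a shift and turn from the pose commanded when the call began, along the tool's axes at that moment; what a row does not reach only later rows make up. A row lasts 1/12 s, in which the tool goes at most 41.7 mm and 7.16 degrees, less where a joint would pass 70% of its speed; a pose out of reach is approached as far as the arm can. A call with a gripper value outside its range is refused whole. The fingers move at their own pace and stop on an object; the grip force is fixed at half the most. Time passes only in rows, so rows that repeat a pose let the fingers close. It gives the time, the measured TCP pose, the force, the opening and the grip force at its end, in the units of the state.
- bot.get_obs(): the state, without advancing time (a new reading comes with each control period).
- bot.grab_frame(name): name is "side" or "top" or "wrist"; returns the picture (400x640x3 uint8, red, green, blue); there is no depth.
- bot.get_calibration(name): a dict with "camera_matrix" (3x3 intrinsics, pixels), "D" ([k1, k2, p1, p2, k3] as OpenCV has them; the pictures are not rectified), "eye" and "rotation" of the camera in the world. Camera axes: x right, y up, looking along -z (the intrinsics and any distortion apply to the point x, -y, -z); pixel columns grow to the right and rows downward; lengths in mm; the calibration is good to about 2 mm. A picture is of the moment at which its call begins: read the wrist's pose just before it. get_calibration takes no time and is no camera call; for the wrist camera it gives the pose at the moment of the call.
- bot.finish_job(): hands the job in; it is judged then, once.
The state is a dict: "time": time; "joint_pos": joint angles; "dq": joint speeds; "tau": joint torques, N m; "tool_pos": TCP position; "tcp_rot": TCP orientation; "ft_force": force on the tool from outside, world axes, zero at the start; "wrist_torque": the same for the moment, N m; "grip_width": opening from 0.0 (shut) to 1.0 (fully open); "grasp_force": force on a finger pad.
Only numpy, scipy, OpenCV 4.12 (cv2) and the standard library are available. Lean on these libraries where they do the work, as an engineer would, in place of code of your own. Each camera call takes 0.05 s, during which the arm holds its last target. There are 200 camera calls.

## Working session

There is one attempt and no reset: what is moved stays moved. The work goes in short steps, Python scripts to look and compute and a tool call to move; the robot and the scene stay as the last step left them, time stands still between calls to the robot, and variables do not carry over. Pictures are saved under pics/ and viewed, at most 14 in all, crops included, and the job is handed in when it is done.

Besides the shell and the picture viewer there is one more tool, called after "Request:" as name(argument=value, ...) on one line, values as JSON. apply_moves: Moves the arm, as the interface text tells. Its arguments: {"type":"object","properties":{"motion":{"type":"array","items":{"type":"array"}}},"required":["motion"]}

```bash
mkdir -p pics; cat > h.py <<'E'
import numpy as np,cv2
from cell import bot
def save(n,f): 
    im=bot.grab_frame(n); cv2.imwrite('pics/'+f+'.png',im[:,:,::-1]); return im
def ray(n,px,c=None):
    c=c or bot.get_calibration(n)
    p=cv2.undistortPoints(np.array(px,float).reshape(-1,1,2),np.array(c['camera_matrix'],float),np.array(c['D'],float)).reshape(-1,2)
    d=np.c_[p[:,0],-p[:,1],-np.ones(len(p))]@np.array(c['rotation']).T
    return np.array(c['eye'],float),d
def at(n,px,z,c=None):
    e,d=ray(n,px,c); z=np.broadcast_to(z,(len(d),))
    return e+d*((z-e[2])/d[:,2])[:,None]
def st():
    o=bot.get_obs(); print(o['time'],np.round(o['tool_pos'],1),np.round(o['tcp_rot'],3).tolist(),np.round(o['ft_force'],1),o['grip_width'],o['grasp_force'],np.round(o['joint_pos'],1)); return o
E
python3 - <<'E'
from h import *
st(); save('top','t0'); save('side','s0')
for n in('top','side'): c=bot.get_calibration(n); print(c['eye'],np.round(c['rotation'],2).tolist())
E
```

```text
0.0 [261.2 621.6 230. ] [[-0.922, 0.387, -0.001], [0.387, 0.922, -0.002], [0.0, -0.002, -1.0]] [ 0.5  0.4 -0.4] 0.9949174380269963 0.0 [65.1 15.2 92.   0.  73.  -2.1]
[ 396.81181629   16.79107503 1046.24994382] [[0.05, 0.97, -0.23], [-1.0, 0.05, -0.01], [0.0, 0.23, 0.97]]
[ 523.06568253  846.59807858 1105.78787686] [[-1.0, 0.07, -0.06], [-0.09, -0.77, 0.63], [-0.01, 0.63, 0.78]]
```

View pics/t0.png

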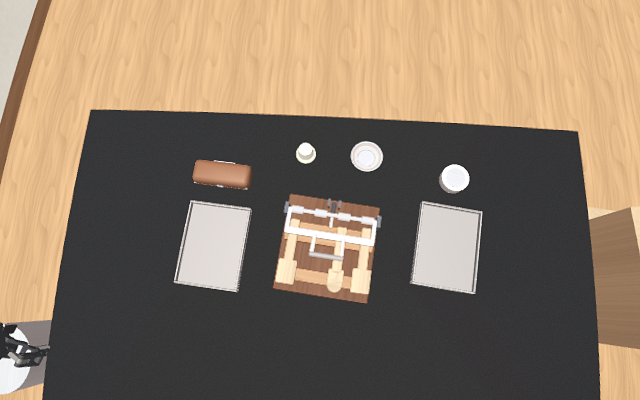

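View pics/s0.png

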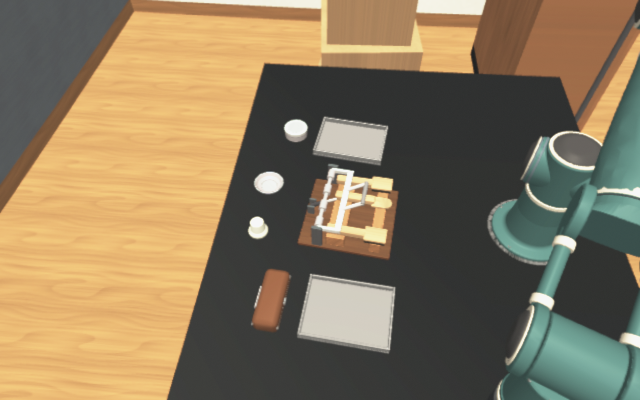

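The top view shows the rack at about (327,248) holding a brush (287,270), a shoehorn (335,280) and a brush (361,280). The case is by the left tray (222,174) and the tin by the right tray (455,178). So brushes go left and the shoehorn goes right.

```bash
python3 - <<'E'
from h import *
im=cv2.imread('pics/t0.png')[185:310,265:390]; cv2.imwrite('pics/t0c.png',cv2.resize(im,None,fx=4.8,fy=4.8,interpolation=cv2.INTER_CUBIC))
P=lambda px,z:print(np.round(at('top',px,z)[:,:2]).tolist())
P([(190,202),(251,208),(239,291),(175,283)],22)
P([(421,203),(482,210),(475,293),(411,284)],22)
P([(222,174)],50);P([(455,178)],34);P([(367,156)],22);P([(305,152)],45)
E
```

```text
[[620.0, 382.0], [611.0, 213.0], [390.0, 225.0], [401.0, 397.0]]
[[647.0, -249.0], [635.0, -419.0], [411.0, -391.0], [428.0, -221.0]]
[[695.0, 294.0]]
[[719.0, -342.0]]
[[775.0, -99.0]]
[[770.0, 74.0]]
```

View pics/t0c.png

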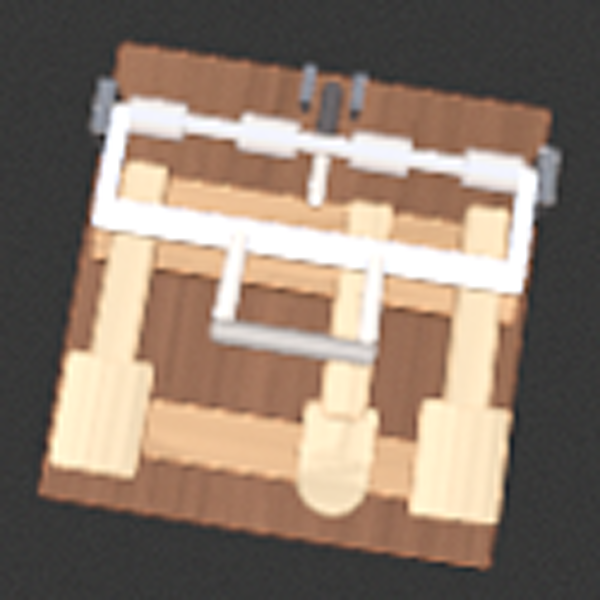

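```bash
cat >> h.py <<'E'
from scipy.optimize import least_squares
def proj(n,X,c=None):
    c=c or bot.get_calibration(n); R=np.array(c['rotation']); p=(np.array(X,float)-c['eye'])@R*[1,-1,-1]
    return cv2.projectPoints(p,np.zeros(3),np.zeros(3),np.array(c['camera_matrix'],float),np.array(c['D'],float))[0].reshape(-1,2)
def place(P,f):
    x,y,a=f; P=np.array(P,float); c,s=np.cos(a),np.sin(a); return np.c_[x+c*P[:,0]-s*P[:,1],y+s*P[:,0]+c*P[:,1],P[:,2]]
E
python3 - <<'E'
from h import *
px=np.array([(39,495),(490,568),(122,42),(550,108),(294,343)])/4.8+[265,185]-.4
X=[(-105,125,12),(-105,-125,12),(155,125,12),(155,-125,12),(-10,0,122)]
r=least_squares(lambda f:(proj('top',place(X,f))-px).ravel(),[520,0,0]); f=r.x
print(np.round(f,3),np.round(r.fun,1))
g=np.array([(95,472),(58,350),(335,515),(455,520),(345,207),(487,210),(145,167)])/4.8+[265,185]-.4
w=at('top',g,[70,70,58,70,70,70,70]); d=w[:,:2]-f[:2];c,s=np.cos(f[2]),np.sin(f[2]); print(np.round(np.c_[d@[c,s],d@[-s,c]]))
Q=[(-10,0,122),(-10,0,60)]+[(0,y,60) for y in(93,-31,-93)]
print(np.round(place(Q,f)))
E
```

```text
[ 4.92786e+02  4.50300e+00 -1.12000e-01] [-0.4  0.3  0.3  0.4 -0.4 -0.4  0.4 -0.2 -0.  -0.2]
[[-88.  91.]
 [-29. 121.]
 [-89. -35.]
 [-82. -96.]
 [ 70. -16.]
 [ 80. -91.]
 [ 74.  93.]]
[[483.   6. 122.]
 [483.   6.  60.]
 [503.  97.  60.]
 [489. -26.  60.]
 [482. -88.  60.]]
```

Request:
apply_moves(motion=[[0.6, [-28, -30, 2], 0.12], [0.6, [-56, -60, 4], 0.24], [0.6, [-84, -90, 6], 0.36], [0.6, [-112, -120, 8], 0.48], [0.6, [-140, -150, 10], 0.6], [0.6, [-168, -180, 12], 0.72], [0.6, [-196, -210, 14], 0.84], [0.6, [-224, -240, 16], 0.96], [0.6, [-252, -270, 18], 1.08], [0.6, [-275, -300, 20], 1.2]])

```text
time: 0.93
tool_pos: [399.1, 237.0, 210.9]
tcp_rot: [[0.033, 0.999, 0.0], [0.999, -0.033, -0.0], [-0.0, 0.0, -1.0]]
ft_force: [0.2, -0.3, -0.1]
grip_width: 0.598
grasp_force: 0.0
```

```bash
cat >> h.py <<'E'
F=np.array([492.786,4.503,-.112])
def go(X,head,o=None):
    """tool shift/turn to world X with tool-y heading (deg)"""
    o=o or bot.get_obs(); R=np.array(o['tcp_rot']); h=np.arctan2(R[1,1],R[0,1])
    t=(h-np.radians(head)+np.pi)%(2*np.pi)-np.pi
    print(np.round(o['tool_pos'],1),'->',np.round(X),'shift',np.round(R.T@(np.array(X)-o['tool_pos']),1),'turn',round(t,3))
def rk(x,y,z): return place([(x,y,z)],F)[0]
E
python3 - <<'E'
from h import *
st(); go(rk(-10,0,190),-6.4)
E
```

```text
0.9333 [399.1 237.  210.9] [[0.033, 0.999, 0.0], [0.999, -0.033, -0.0], [-0.0, 0.0, -1.0]] [ 0.2 -0.3 -0.1] 0.5983500203094396 0.0 [ 27.6  -7.4 118.   -0.   69.4  29.5]
[399.1 237.  210.9] -> [483.   6. 190.] shift [-228.5   91.3   21. ] turn 0.079
```

Move over the handle, settle, and look with the wrist camera.

Request:
apply_moves(motion=[[0.6, [-38, 15, 3], 0.02], [0.6, [-76, 30, 6], 0.04], [0.6, [-114, 45, 9], 0.06], [0.6, [-152, 60, 12], 0.079], [0.6, [-190, 75, 16], 0.079], [0.6, [-228, 91, 21], 0.079], [0.6, [-228, 91, 21], 0.079], [0.6, [-228, 91, 21], 0.079]])

```text
time: 1.6
tool_pos: [483.4, 6.8, 189.5]
tcp_rot: [[0.111, 0.994, -0.002], [0.994, -0.111, 0.0], [0.0, -0.002, -1.0]]
ft_force: [1.0, 0.6, -0.0]
grip_width: 0.599
grasp_force: 0.0
```

```bash
python3 - <<'E'
from h import *
st(); save('wrist','w0'); go(rk(-10,0,103),-6.4)
print(proj('wrist',[rk(-10,31,122),rk(-10,-31,122),rk(-10,0,122)]))
E
```

```text
1.6 [483.4   6.8 189.5] [[0.111, 0.994, -0.002], [0.994, -0.111, 0.0], [0.0, -0.002, -1.0]] [ 1.   0.6 -0. ] 0.5990902068179491 0.0 [ -2.2  -4.  117.3   0.   66.8   4.2]
[483.1   8.2 189.7] -> [483.   6. 103.] shift [-2.6  0.2 86.7] turn 0.003
[[315.58747993 171.25586578]
 [315.28147878 260.51508257]
 [315.42805231 217.72079425]]
```

View pics/w0.png

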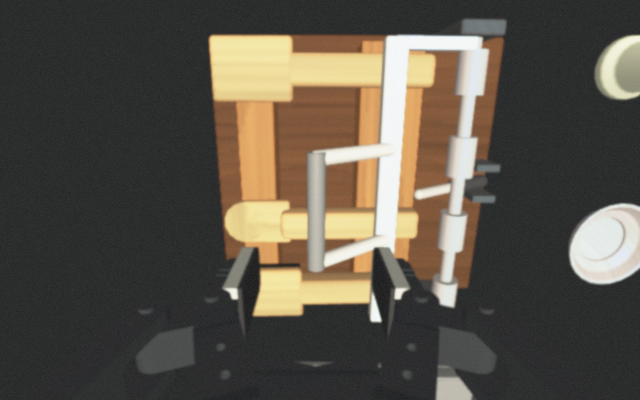

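The wrist view has the handle at column 316, rows 155–268, as predicted to within a few millimetres. Descend and grip.

Request:
apply_moves(motion=[[0.6, [0, 0, 25], 0], [0.6, [0, 0, 50], 0], [0.6, [0, 0, 70], 0], [0.6, [0, 0, 87], 0], [0.6, [0, 0, 87], 0], [0, [0, 0, 87], 0], [0, [0, 0, 87], 0], [0, [0, 0, 87], 0], [0, [0, 0, 87], 0], [0, [0, 0, 87], 0]])

```text
time: 2.48
tool_pos: [483.9, 9.5, 105.1]
tcp_rot: [[0.106, 0.994, 0.001], [0.994, -0.106, 0.001], [0.001, 0.001, -1.0]]
ft_force: [-4.7, 3.4, 4.8]
grip_width: 0.116
grasp_force: 58.6
```

```bash
python3 - <<'E'
from h import *
st()
for t in np.arange(0.1,1.56,.1):
    a=np.radians(22.25)+t; print(round(t,2),'dy',round(110-118.8*np.cos(a)),'dz',round(45-118.8*np.sin(a)))
E
```

```text
2.4833 [483.9   9.5 105.1] [[0.106, 0.994, 0.001], [0.994, -0.106, 0.001], [0.001, 0.001, -1.0]] [-4.7  3.4  4.8] 0.11642665555097592 58.57576847076416 [-1.900e+00  1.100e+00  1.221e+02  1.000e-01  5.680e+01  4.200e+00]
0.1 dy 5 dz -11
0.2 dy 11 dz -21
0.3 dy 18 dz -30
0.4 dy 26 dz -39
0.5 dy 35 dz -47
0.6 dy 45 dz -54
0.7 dy 55 dz -60
0.8 dy 66 dz -65
0.9 dy 77 dz -69
1.0 dy 88 dz -72
1.1 dy 100 dz -73
1.2 dy 112 dz -74
1.3 dy 124 dz -73
1.4 dy 136 dz -71
1.5 dy 147 dz -68
```

Request:
apply_moves(motion=[[0, [0, 5, -11], 0], [0, [0, 11, -21], 0], [0, [0, 18, -30], 0], [0, [0, 26, -39], 0], [0, [0, 35, -47], 0], [0, [0, 45, -54], 0], [0, [0, 55, -60], 0], [0, [0, 66, -65], 0], [0, [0, 77, -69], 0], [0, [0, 88, -72], 0]])

```text
time: 3.32
tool_pos: [571.5, -0.5, 180.7]
tcp_rot: [[0.106, 0.994, 0.0], [0.994, -0.106, -0.0], [-0.0, 0.0, -1.0]]
ft_force: [-5.6, 1.5, 6.8]
grip_width: 0.116
grasp_force: 58.8
```

Request:
apply_moves(motion=[[0, [0, 12, -1], 0], [0, [0, 24, -2], 0], [0, [0, 36, -1], 0], [0, [0, 48, 1], 0], [0, [0, 57, 4], 0], [0, [0, 57, 4], 0], [0.6, [0, 57, 4], 0], [0.6, [0, 57, 4], 0], [0.6, [0, 57, 4], 0], [0.6, [0, 57, -20], 0]])

```text
time: 4.15
tool_pos: [624.2, -6.7, 189.7]
tcp_rot: [[0.106, 0.994, -0.011], [0.994, -0.106, 0.0], [-0.001, -0.011, -1.0]]
ft_force: [-1.8, -0.4, -0.9]
grip_width: 0.599
grasp_force: 0.0
```

```bash
python3 - <<'E'
from h import *
st(); save('side','s1')
im=cv2.imread('pics/s1.png')[120:360,220:470]; cv2.imwrite('pics/s1c.png',cv2.resize(im,None,fx=2.4,fy=2.4,interpolation=cv2.INTER_CUBIC))
E
```

```text
4.15 [624.2  -6.7 189.7] [[0.106, 0.994, -0.011], [0.994, -0.106, 0.0], [-0.001, -0.011, -1.0]] [-1.8 -0.4 -0.9] 0.5989624131196686 0.0 [ -2.9  11.7 100.5  -0.   68.4   3.2]
```

View pics/s1c.png

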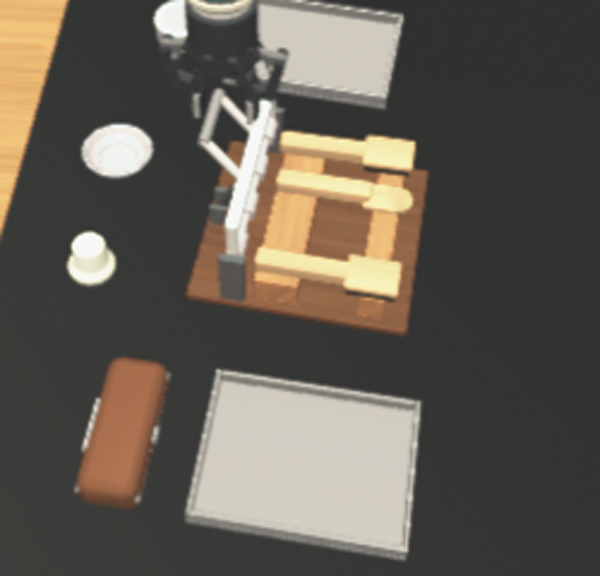

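The bar stands open past vertical, and the fingers are clear above it. Back off up and over the shoehorn, turning the gripper.

Request:
apply_moves(motion=[[0.6, [0, 0, -30], 0], [0.6, [0, -25, -45], -0.12], [0.6, [0, -60, -45], -0.24], [0.6, [0, -95, -45], -0.36], [0.6, [0, -130, -45], -0.48], [0.6, [0, -140, -45], -0.6], [0.6, [0, -140, -45], -0.72], [0.6, [0, -140, -45], -0.84], [0.6, [0, -140, -45], -0.96], [0.6, [0, -140, -45], -1.08]])

```text
time: 5.03
tool_pos: [488.7, 8.2, 240.7]
tcp_rot: [[-0.831, 0.557, 0.001], [0.557, 0.831, -0.0], [-0.001, 0.0, -1.0]]
ft_force: [0.8, -0.5, 1.4]
grip_width: 0.599
grasp_force: 0.0
```

```bash
python3 - <<'E'
from h import *
go(rk(-2,-31,130),83.6)
E
```

```text
[488.7   8.2 240.7] -> [487. -26. 130.] shift [-17.8 -29.2 110.7] turn -0.479
```

Request:
apply_moves(motion=[[0.6, [-5, -8, 0], -0.12], [0.6, [-10, -16, 0], -0.24], [0.6, [-14, -22, 0], -0.36], [0.6, [-18, -29, 0], -0.48], [0.6, [-18, -29, 40], -0.48], [0.6, [-18, -29, 60], -0.48], [0.6, [-18, -29, 60], -0.48], [0.6, [-18, -29, 60], -0.48]])

```text
time: 5.7
tool_pos: [486.2, -25.9, 179.4]
tcp_rot: [[-0.993, 0.117, -0.003], [0.117, 0.993, 0.0], [0.003, -0.0, -1.0]]
ft_force: [0.2, 0.6, -0.6]
grip_width: 0.599
grasp_force: 0.0
```

```bash
python3 - <<'E'
from h import *
st(); c=bot.get_calibration('wrist'); save('wrist','w1'); go(rk(-2,-31,47),83.6)
print(proj('wrist',[rk(-2,-31,70),rk(78,-31,70),rk(-2,-93,70),rk(-2,93,70)],c))
E
```

```text
5.7 [486.2 -25.9 179.4] [[-0.993, 0.117, -0.003], [0.117, 0.993, 0.0], [0.003, -0.0, -1.0]] [ 0.2  0.6 -0.6] 0.598885493283597 0.0 [ -6.   -3.1 117.6  -0.   65.7 -89.3]
[487.6 -25.9 181. ] -> [487. -26.  47.] shift [  0.3  -0.2 134. ] turn -0.005
[[316.07135825 197.63493762]
 [316.48694974 288.860784  ]
 [235.81895837 197.97454668]
 [476.03132211 196.96805983]]
```

View pics/w1.png

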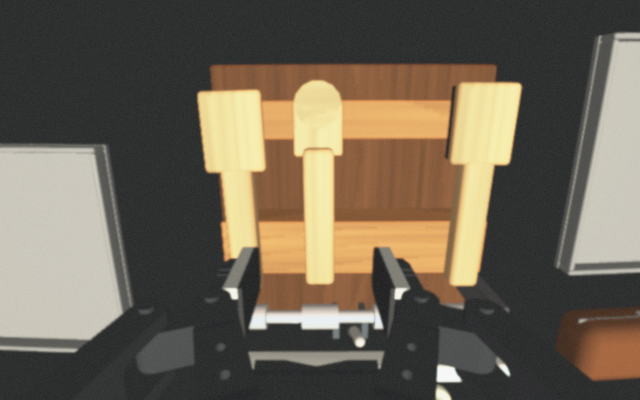

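The shoehorn handle is centred at column 319 with its tail at row 283, 2 mm off in y. Descend and grip.

Request:
apply_moves(motion=[[0.6, [0, 2, 40], 0], [0.6, [0, 2, 80], 0], [0.6, [0, 2, 110], 0], [0.6, [0, 2, 133], 0], [0.6, [0, 2, 133], 0], [0, [0, 2, 133], 0], [0, [0, 2, 133], 0], [0, [0, 2, 133], 0], [0, [0, 2, 133], 0], [0, [0, 2, 133], 0]])

```text
time: 6.58
tool_pos: [490.4, -24.1, 50.4]
tcp_rot: [[-0.993, 0.116, 0.006], [0.116, 0.993, -0.001], [-0.006, 0.0, -1.0]]
ft_force: [0.0, 0.8, 7.6]
grip_width: 0.266
grasp_force: 59.9
```

Request:
apply_moves(motion=[[0, [0, 0, -30], 0], [0, [0, 0, -60], 0], [0, [0, 0, -80], 0], [0, [0, 0, -80], 0]])

```text
time: 6.92
tool_pos: [491.9, -24.3, 133.6]
tcp_rot: [[-0.993, 0.117, 0.011], [0.117, 0.993, -0.001], [-0.011, 0.0, -1.0]]
ft_force: [1.1, 0.3, -0.0]
grip_width: 0.267
grasp_force: 59.1
```

```bash
python3 - <<'E'
from h import *
st(); im=save('side','s2'); save('top','t2')
cv2.imwrite('pics/tt2.png',cv2.imread('pics/t2.png')[150:310,130:530].repeat(2,0).repeat(2,1))
E
```

```text
6.9167 [491.9 -24.3 133.6] [[-0.993, 0.117, 0.011], [0.117, 0.993, -0.001], [-0.011, 0.0, -1.0]] [ 1.1  0.3 -0. ] 0.2666767561265997 59.08856213092804 [ -5.7  -0.3 120.1  -0.   59.6 -89. ]
```

View pics/tt2.png

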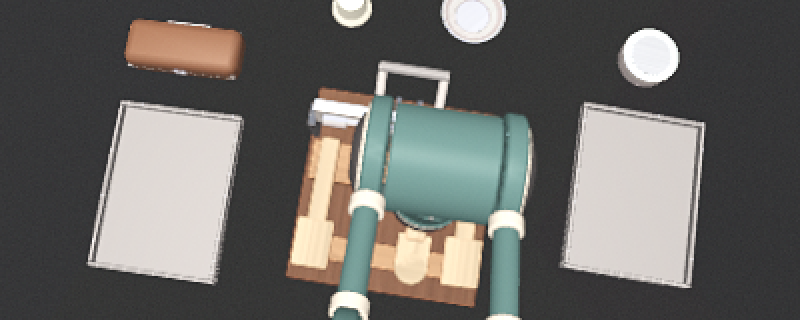

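Trays have not moved and the grip holds. Carry to the right tray.

```bash
python3 - <<'E'
from h import *
T=(530,-320,np.radians(-7.2)); go(place([(10,0,100)],T)[0],82.8)
E
```

```text
[488.6 -23.9 129. ] -> [ 540. -321.  100.] shift [ -85.5 -289.3   29.3] turn 0.009
```

Request:
apply_moves(motion=[[0, [-11, -36, 0], 0], [0, [-22, -72, 0], 0], [0, [-33, -108, 0], 0], [0, [-43, -145, 0], 0], [0, [-54, -181, 0], 0], [0, [-65, -217, 0], 0], [0, [-75, -253, 10], 0], [0, [-85, -289, 29], 0.009], [0, [-85, -289, 29], 0.009], [0, [-85, -289, 29], 0.009]])

```text
time: 7.85
tool_pos: [535.5, -321.2, 94.0]
tcp_rot: [[-0.992, 0.129, -0.006], [0.129, 0.992, 0.004], [0.006, 0.003, -1.0]]
ft_force: [0.1, 1.3, -1.1]
grip_width: 0.268
grasp_force: 60.8
```

```bash
python3 - <<'E'
from h import *
st(); save('wrist','w3'); save('side','s3')
T=(530,-320,np.radians(-7.2)); go(place([(10,0,8)],T)[0],82.8)
E
```

```text
7.85 [ 535.5 -321.2   94. ] [[-0.992, 0.129, -0.006], [0.129, 0.992, 0.004], [0.006, 0.003, -1.0]] [ 0.1  1.3 -1.1] 0.2680192603126666 60.798407793045044 [ -33.2   16.6  105.3    0.    58.5 -115.9]
[ 536.8 -319.6   96.4] -> [ 540. -321.    8.] shift [-3.6 -1.4 88.4] turn -0.001
```

View pics/w3.png

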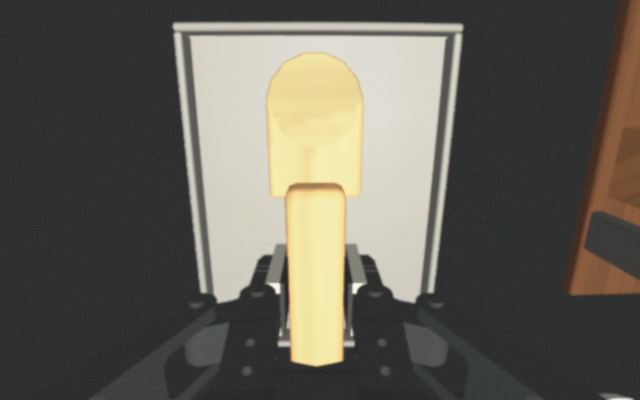

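The shoehorn is centred over the tray (walls at columns 190 and 445, piece at 315). Lower and release.

Request:
apply_moves(motion=[[0, [-4, -1, 35], 0], [0, [-4, -1, 65], 0], [0, [-4, -1, 80], 0], [0, [-4, -1, 87], 0], [0, [-4, -1, 87], 0], [0, [-4, -1, 87], 0], [0.45, [-4, -1, 87], 0], [0.45, [-4, -1, 87], 0], [0.45, [-4, -1, 87], 0], [0.45, [-4, -1, 75], 0]])

```text
time: 8.78
tool_pos: [540.9, -321.6, 22.5]
tcp_rot: [[-0.992, 0.125, -0.002], [0.125, 0.992, 0.001], [0.002, 0.001, -1.0]]
ft_force: [0.1, 0.6, -0.4]
grip_width: 0.451
grasp_force: 0.0
```

Request:
apply_moves(motion=[[0.45, [0, 0, -40], 0], [0.45, [0, 0, -80], 0], [0.5, [0, 0, -120], 0], [0.55, [0, 0, -120], 0]])

```text
time: 9.12
tool_pos: [547.7, -326.1, 155.5]
tcp_rot: [[-0.992, 0.126, 0.015], [0.126, 0.992, -0.01], [-0.016, -0.008, -1.0]]
ft_force: [0.9, -1.3, 1.9]
grip_width: 0.549
grasp_force: 0.0
```

```bash
python3 - <<'E'
from h import *
st(); save('wrist','w4'); go(rk(2,-93,150),83.6)
E
```

```text
9.1167 [ 547.7 -326.1  155.5] [[-0.992, 0.126, 0.015], [0.126, 0.992, -0.01], [-0.016, -0.008, -1.0]] [ 0.9 -1.3  1.9] 0.5494121379705361 0.0 [ -33.    13.6  102.     0.    63.3 -115.8]
[ 546.3 -325.2  151.9] -> [484. -88. 150.] shift [ 91.2 227.4  -0.6] turn -0.014
```

View pics/w4.png

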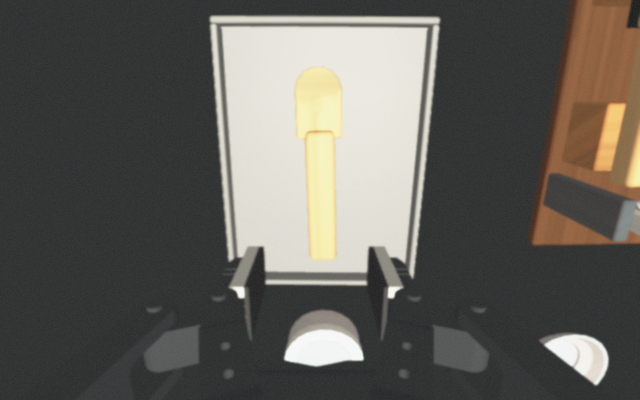

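The shoehorn lies flat and centred in the right tray. Next is the right brush.

Request:
apply_moves(motion=[[0.55, [15, 38, 0], 0], [0.55, [30, 76, 0], 0], [0.55, [45, 114, 0], 0], [0.55, [60, 152, 0], 0], [0.55, [76, 190, 0], 0], [0.55, [91, 229, 0], -0.014], [0.55, [91, 229, 0], -0.014], [0.55, [91, 229, 0], -0.014], [0.55, [91, 229, 0], -0.014]])

```text
time: 9.92
tool_pos: [480.6, -83.7, 143.5]
tcp_rot: [[-0.994, 0.11, 0.001], [0.11, 0.994, -0.001], [-0.001, -0.001, -1.0]]
ft_force: [0.3, -0.4, 1.2]
grip_width: 0.547
grasp_force: 0.0
```

```bash
python3 - <<'E'
from h import *
st(); go(rk(1,-92,48),83.6)
E
```

```text
9.9167 [480.6 -83.7 143.5] [[-0.994, 0.11, 0.001], [0.11, 0.994, -0.001], [-0.001, -0.001, -1.0]] [ 0.3 -0.4  1.2] 0.5474805885712132 0.0 [-12.8  -1.1 119.7  -0.   61.3 -96.4]
[480.6 -83.7 143.5] -> [483. -87.  48.] shift [-3.2 -2.9 95.5] turn 0.001
```

Request:
apply_moves(motion=[[0.55, [-3, -3, 35], 0], [0.55, [-3, -3, 65], 0], [0.55, [-3, -3, 85], 0], [0.55, [-3, -3, 95], 0], [0.55, [-3, -3, 95], 0], [0, [-3, -3, 95], 0], [0, [-3, -3, 95], 0], [0, [-3, -3, 95], 0], [0, [-3, -3, 95], 0], [0, [-3, -3, 95], 0]])

```text
time: 10.75
tool_pos: [484.6, -87.5, 49.9]
tcp_rot: [[-0.994, 0.111, 0.003], [0.111, 0.994, -0.001], [-0.003, -0.001, -1.0]]
ft_force: [0.3, -1.5, 3.5]
grip_width: 0.27
grasp_force: 61.2
```

Request:
apply_moves(motion=[[0, [0, 0, -30], 0], [0, [0, 0, -60], 0], [0, [0, 0, -90], 0], [0, [0, 0, -100], 0], [0, [0, 0, -100], 0]])

```text
time: 11.17
tool_pos: [485.9, -87.5, 152.1]
tcp_rot: [[-0.994, 0.111, 0.008], [0.111, 0.994, -0.002], [-0.008, -0.001, -1.0]]
ft_force: [-0.3, 0.1, -1.7]
grip_width: 0.268
grasp_force: 60.7
```

```bash
python3 - <<'E'
from h import *
st(); save('top','t5')
cv2.imwrite('pics/tt5.png',cv2.imread('pics/t5.png')[150:310,130:530].repeat(2,0).repeat(2,1))
T=(505.5,304,np.radians(-3.5)); go(place([(6,-38,140)],T)[0],86.5)
E
```

```text
11.1667 [485.9 -87.5 152.1] [[-0.994, 0.111, 0.008], [0.111, 0.994, -0.002], [-0.008, -0.001, -1.0]] [-0.3  0.1 -1.7] 0.2680558193769445 60.68915247917175 [-13.1  -1.2 118.8   0.   61.9 -96.7]
[484.2 -87.1 149.7] -> [509. 266. 140.] shift [ 14.5 353.4   9.5] turn -0.051
```

View pics/tt5.png

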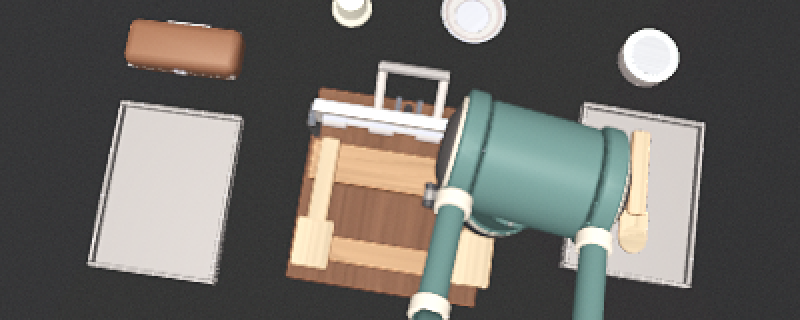

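The left tray is unmoved; carry the brush to its right half.

Request:
apply_moves(motion=[[0, [10, 30, 0], 0], [0, [14, 70, 0], 0], [0, [14, 110, 0], 0], [0, [14, 150, 0], 0], [0, [14, 190, 0], 0], [0, [14, 230, 0], -0.02], [0, [14, 270, 0], -0.04], [0, [14, 310, 5], -0.051], [0, [14, 353, 10], -0.051], [0, [14, 353, 10], -0.051]])

```text
time: 12.05
tool_pos: [506.9, 271.0, 134.7]
tcp_rot: [[-0.998, 0.056, -0.004], [0.056, 0.998, 0.001], [0.004, 0.001, -1.0]]
ft_force: [-0.4, -0.0, 0.1]
grip_width: 0.267
grasp_force: 60.6
```

Request:
apply_moves(motion=[[0, [0, 0, 20], 0], [0, [0, 0, 20], 0], [0, [0, 0, 20], 0]])

```text
time: 12.3
tool_pos: [505.6, 263.9, 114.7]
tcp_rot: [[-0.998, 0.06, -0.007], [0.06, 0.998, -0.003], [0.007, -0.004, -1.0]]
ft_force: [0.1, 0.1, -0.5]
grip_width: 0.269
grasp_force: 60.6
```

```bash
python3 - <<'E'
from h import *
o=st(); save('wrist','w6')
T=(505.5,304,np.radians(-3.5)); go(place([(5,-38,10)],T)[0],86.5)
E
```

```text
12.3 [505.6 263.9 114.7] [[-0.998, 0.06, -0.007], [0.06, 0.998, -0.003], [0.007, -0.004, -1.0]] [ 0.1  0.1 -0.5] 0.2686082036419834 60.62661409378052 [ 25.1   9.9 111.2  -0.   59.3 -61.5]
[506.8 264.1 116.1] -> [508. 266.  10.] shift [ -1.7   2.  106.1] turn -0.0
```

View pics/w6.png

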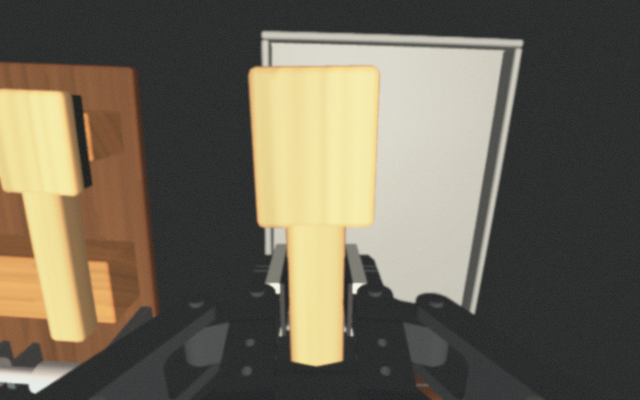

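```bash
python3 - <<'E'
from h import *
T=(505.5,304,np.radians(-3.5))
w=at('wrist',[(264,34),(521,42)],22); print(w, place([(-112,-85,22),(-112,85,22)],T))
g=at('wrist',[(250,70),(380,70)],115+20);print(g)
E
```

```text
[[392.7613154  237.51602322  22.        ]
 [406.66547067 402.37764443  22.        ]] [[388.51977672 225.99597856  22.        ]
 [398.89802844 395.67889429  22.        ]]
[[423.41158948 246.63317706 135.        ]
 [426.11134001 290.720069   135.        ]]
```

Request:
apply_moves(motion=[[0, [-4, 6, 35], 0], [0, [-4, 6, 70], 0], [0, [-4, 6, 90], 0], [0, [-4, 6, 105], 0], [0, [-4, 6, 107], 0], [0, [-4, 6, 107], 0], [0.4, [-4, 6, 107], 0], [0.4, [-4, 6, 107], 0], [0.4, [-4, 6, 107], 0], [0.4, [-4, 6, 95], 0]])

```text
time: 13.18
tool_pos: [512.0, 270.6, 22.9]
tcp_rot: [[-0.998, 0.061, -0.002], [0.061, 0.998, -0.001], [0.002, -0.001, -1.0]]
ft_force: [-0.3, -1.0, -0.4]
grip_width: 0.4
grasp_force: 0.0
```

Request:
apply_moves(motion=[[0.4, [0, 0, -40], 0], [0.4, [0, 0, -80], 0], [0.5, [0, 0, -120], 0], [0.55, [0, 0, -130], 0], [0.55, [0, 0, -130], 0], [0.55, [0, 0, -130], 0]])

```text
time: 13.68
tool_pos: [513.8, 271.6, 155.6]
tcp_rot: [[-0.998, 0.061, 0.004], [0.061, 0.998, 0.002], [-0.003, 0.002, -1.0]]
ft_force: [-0.2, 0.2, -0.8]
grip_width: 0.547
grasp_force: 0.0
```

```bash
python3 - <<'E'
from h import *
o=st(); save('wrist','w7'); go(rk(-4,93,150),83.6)
E
```

```text
13.6833 [513.8 271.6 155.6] [[-0.998, 0.061, 0.004], [0.061, 0.998, 0.002], [-0.003, 0.002, -1.0]] [-0.2  0.2 -0.8] 0.5469796565996472 0.0 [ 25.4   8.3 108.4  -0.   63.1 -61.1]
[512.5 271.  153.5] -> [499.  97. 150.] shift [   2.7 -174.1    3.4] turn 0.051
```

View pics/w7.png

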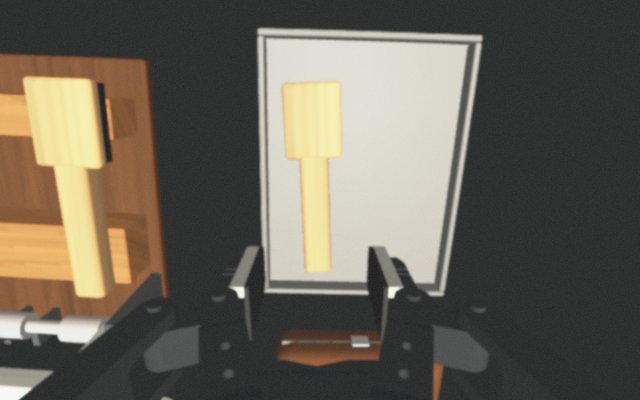

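The first brush lies inside the left tray, in its right half. Fetch the second.

Request:
apply_moves(motion=[[0.55, [3, -38, 0], 0], [0.55, [3, -76, 0], 0.02], [0.55, [3, -114, 0], 0.04], [0.55, [3, -150, 0], 0.051], [0.55, [3, -174, 3], 0.051], [0.55, [3, -174, 3], 0.051], [0.55, [3, -174, 3], 0.051], [0.55, [3, -174, 3], 0.051]])

```text
time: 14.4
tool_pos: [498.3, 97.7, 148.8]
tcp_rot: [[-0.994, 0.112, -0.003], [0.112, 0.994, 0.0], [0.003, -0.0, -1.0]]
ft_force: [0.2, -0.4, -0.1]
grip_width: 0.55
grasp_force: 0.0
```

```bash
python3 - <<'E'
from h import *
o=st(); c=bot.get_calibration('wrist'); save('wrist','w8'); go(rk(-3,93,48),83.6,o)
print(proj('wrist',[rk(0,93,70),rk(-60,93,70)],c))
E
```

```text
14.4 [498.3  97.7 148.8] [[-0.994, 0.112, -0.003], [0.112, 0.994, 0.0], [0.003, -0.0, -1.0]] [ 0.2 -0.4 -0.1] 0.5504445671125855 0.0 [  8.3   1.  117.    0.   62.1 -75.3]
[498.3  97.7 148.8] -> [500.  97.  48.] shift [ -2.2  -0.3 100.8] turn -0.001
[[315.80632894 215.59912902]
 [315.78731707 126.79480589]]
```

View pics/w8.png

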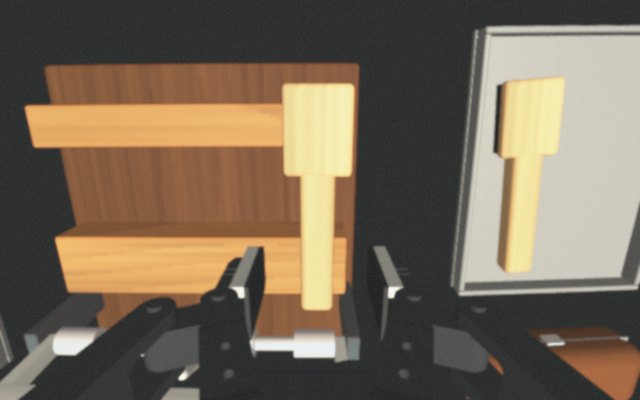

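The brush handle is centred at column 317. Grip and lift.

Request:
apply_moves(motion=[[0.55, [-2, 0, 35], 0], [0.55, [-2, 0, 65], 0], [0.55, [-2, 0, 90], 0], [0.55, [-2, 0, 100], 0], [0.55, [-2, 0, 100], 0], [0, [-2, 0, 100], 0], [0, [-2, 0, 100], 0], [0, [-2, 0, 100], 0], [0, [-2, 0, 100], 0], [0, [-2, 0, 100], 0]])

```text
time: 15.28
tool_pos: [502.9, 97.8, 52.0]
tcp_rot: [[-0.994, 0.112, 0.003], [0.112, 0.994, 0.001], [-0.003, 0.001, -1.0]]
ft_force: [0.0, 0.7, 4.4]
grip_width: 0.267
grasp_force: 62.3
```

Request:
apply_moves(motion=[[0, [0, 0, -30], 0], [0, [0, 0, -60], 0], [0, [0, 0, -80], 0], [0, [0, 0, -80], 0], [0, [0, 0, -80], 0]])

```text
time: 15.7
tool_pos: [502.7, 97.5, 132.0]
tcp_rot: [[-0.994, 0.112, 0.004], [0.112, 0.994, 0.001], [-0.004, 0.001, -1.0]]
ft_force: [0.2, 0.4, -1.1]
grip_width: 0.267
grasp_force: 61.7
```

```bash
python3 - <<'E'
from h import *
o=st(); im=save('top','t9')
a=cv2.imread('pics/t0.png').astype(int); b=cv2.imread('pics/t9.png').astype(int)
d=(abs(a-b).sum(2)>90); 
for n,(x0,x1) in dict(L=(165,262),R=(400,492)).items():
    ys,xs=np.nonzero(d[195:300,x0:x1]); print(n,len(xs),(xs.min()+x0,xs.max()+x0,ys.min()+195,ys.max()+195) if len(xs) else '')
T=(508,308,np.radians(-3.5)); go(place([(8,38,130)],T)[0],86.5,o)
E
```

```text
15.7 [502.7  97.5 132. ] [[-0.994, 0.112, 0.004], [0.112, 0.994, 0.001], [-0.004, 0.001, -1.0]] [ 0.2  0.4 -1.1] 0.2669306154505696 61.67540431022644 [  8.2   2.2 117.7  -0.   59.8 -75.4]
L 2531 (np.int64(220), np.int64(261), np.int64(195), np.int64(299))
R 93 (np.int64(439), np.int64(455), np.int64(216), np.int64(275))
[502.7  97.5 132. ] -> [518. 345. 130.] shift [ 12.2 248.2   2.2] turn -0.051
```

Request:
apply_moves(motion=[[0, [2, 38, 0], 0], [0, [4, 76, 0], 0], [0, [6, 114, 0], -0.01], [0, [8, 152, 0], -0.02], [0, [10, 190, 0], -0.03], [0, [12, 225, 0], -0.051], [0, [12, 248, 2], -0.051], [0, [12, 248, 2], -0.051], [0, [12, 248, 2], -0.051]])

```text
time: 16.5
tool_pos: [515.4, 345.4, 125.5]
tcp_rot: [[-0.998, 0.058, -0.004], [0.058, 0.998, -0.003], [0.004, -0.003, -1.0]]
ft_force: [0.5, -0.7, -1.2]
grip_width: 0.264
grasp_force: 61.6
```

```bash
python3 - <<'E'
from h import *
o=st(); b=save('wrist','w10').astype(int)
T=(508,308,np.radians(-3.5)); go(place([(8,38,10)],T)[0],86.5,o)
# tray-edge check: grey boundary in each row/col of picture
g=cv2.GaussianBlur(b.astype(np.uint8),(3,3),0).astype(int); m=(g.min(2)>130)&(g.max(2)-g.min(2)<40)
for r in (60,100,160):
    x=np.nonzero(m[r])[0]; print(r,x.min(),x.max())
for c in (220,420):
    y=np.nonzero(m[:200,c])[0]; print(c,y.min() if len(y) else None)
print(proj('wrist',place([(-112,-85,22),(-112,85,22),(0,-85,22),(0,85,22)],T)))
E
```

```text
16.5 [515.4 345.4 125.5] [[-0.998, 0.058, -0.004], [0.058, 0.998, -0.003], [0.004, -0.003, -1.0]] [ 0.5 -0.7 -1.2] 0.2639769568560402 61.627864837646484 [ 31.5  14.3 104.6  -0.   61.4 -55.1]
[515.4 345.4 125.5] -> [518. 345.  10.] shift [ -3.3   0.5 115.5] turn 0.003
60 146 392
100 150 388
160 156 383
220 29
420 None
[[134.35629528  29.3681503 ]
 [390.14674796  28.43177718]
 [155.54515204 191.33203351]
 [380.97930508 191.88077458]]
```

The tray edges match the prediction. Lower and release.

Request:
apply_moves(motion=[[0, [-3, 0, 35], 0], [0, [-3, 0, 70], 0], [0, [-3, 0, 95], 0], [0, [-3, 0, 110], 0], [0, [-3, 0, 115], 0], [0, [-3, 0, 115], 0], [0.4, [-3, 0, 115], 0], [0.4, [-3, 0, 115], 0], [0.4, [-3, 0, 115], 0], [0.4, [-3, 0, 100], 0]])

```text
time: 17.38
tool_pos: [519.1, 344.3, 27.4]
tcp_rot: [[-0.998, 0.061, -0.002], [0.061, 0.998, -0.001], [0.002, -0.001, -1.0]]
ft_force: [-0.6, -0.6, -0.3]
grip_width: 0.403
grasp_force: 0.0
```

Request:
apply_moves(motion=[[0.4, [0, 0, -40], 0], [0.4, [0, 0, -80], 0], [0.4, [0, -20, -120], 0.1], [0.4, [10, -60, -150], 0.2], [0.4, [20, -95, -180], 0.3], [0.4, [20, -130, -205], 0.42], [0.4, [20, -170, -205], 0.54], [0.4, [20, -200, -205], 0.66], [0.4, [20, -200, -205], 0.78], [0.4, [20, -200, -205], 0.9]])

```text
time: 18.22
tool_pos: [488.7, 144.3, 236.1]
tcp_rot: [[-0.565, 0.825, 0.005], [0.825, 0.565, 0.001], [-0.002, 0.004, -1.0]]
ft_force: [-0.5, -1.2, 0.6]
grip_width: 0.4
grasp_force: 0.0
```

```bash
python3 - <<'E'
from h import *
o=st(); save('side','s11'); cv2.imwrite('pics/s11c.png',cv2.resize(cv2.imread('pics/s11.png')[100:370,220:490],None,fx=2.2,fy=2.2))
go(rk(147,0,250),-6.4,o)
E
```

```text
18.2167 [488.7 144.3 236.1] [[-0.565, 0.825, 0.005], [0.825, 0.565, 0.001], [-0.002, 0.004, -1.0]] [-0.5 -1.2  0.6] 0.4004562789439699 0.0 [ 13.7  -3.3 111.7  -0.   71.4 -20.7]
[488.7 144.3 236.1] -> [639. -12. 250.] shift [-213.8   35.8  -13.3] turn 0.712
```

View pics/s11c.png

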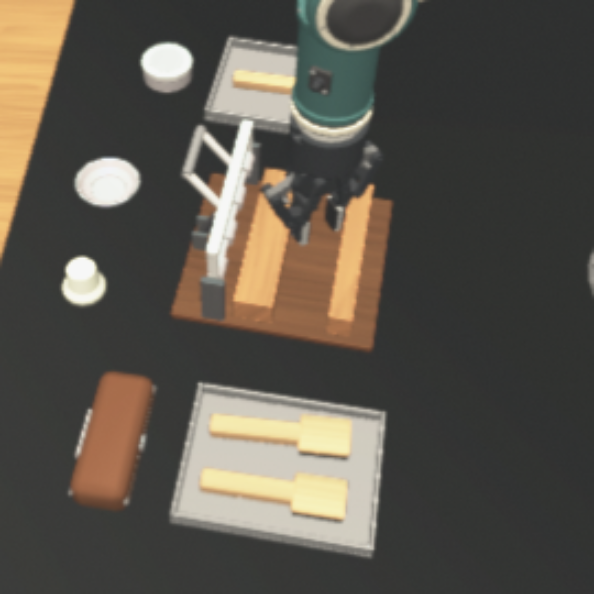

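Both brushes are flat in the left tray, the shoehorn is in the right tray, the rack is empty and the bar is open. Go over the handle to shut it.

Request:
apply_moves(motion=[[0.6, [-30, 5, -10], 0.1], [0.6, [-60, 10, -14], 0.2], [0.6, [-95, 16, -14], 0.3], [0.6, [-130, 22, -14], 0.42], [0.6, [-165, 28, -14], 0.54], [0.6, [-195, 33, -14], 0.65], [0.6, [-214, 36, -14], 0.712], [0.6, [-214, 36, -14], 0.712], [0.6, [-214, 36, -14], 0.712], [0.6, [-214, 36, -14], 0.712]])

```text
time: 19.1
tool_pos: [639.8, -7.5, 247.8]
tcp_rot: [[0.099, 0.995, 0.0], [0.995, -0.099, 0.0], [0.0, 0.0, -1.0]]
ft_force: [-0.9, -0.7, -0.1]
grip_width: 0.601
grasp_force: 0.0
```

```bash
python3 - <<'E'
from h import *
o=st(); go(rk(148,2,168),-6.4,o)
def h(t): a=np.radians(22.25)+t; return np.array([100-118.8*np.cos(a),77+118.8*np.sin(a)])
for t in np.r_[np.arange(1.5,-.01,-.1),-.06]: d=h(t)-h(1.6); print(round(t,2),np.round(d[0]),np.round(-d[1]))
E
```

```text
19.1 [639.8  -7.5 247.8] [[0.099, 0.995, 0.0], [0.995, -0.099, 0.0], [0.0, 0.0, -1.0]] [-0.9 -0.7 -0.1] 0.6008708268399491 0.0 [-2.9 10.8 95.4  0.  73.8  2.8]
[639.8  -7.5 247.8] -> [640. -10. 168.] shift [-2.6  0.5 79.8] turn 0.012
1.5 -11.0 -4.0
1.4 -23.0 -7.0
1.3 -34.0 -9.0
1.2 -46.0 -10.0
1.1 -58.0 -10.0
1.0 -70.0 -8.0
0.9 -81.0 -5.0
0.8 -93.0 -2.0
0.7 -103.0 3.0
0.6 -114.0 9.0
0.5 -123.0 16.0
0.4 -132.0 24.0
0.3 -140.0 33.0
0.2 -147.0 43.0
0.1 -153.0 53.0
-0.0 -158.0 64.0
-0.06 -161.0 70.0
```

Request:
apply_moves(motion=[[0.6, [-2, 0, 25], 0.012], [0.6, [-2, 0, 50], 0.012], [0.6, [-2, 0, 70], 0.012], [0.6, [-2, 0, 79], 0.012], [0.6, [-2, 0, 79], 0.012], [0, [-2, 0, 79], 0.012], [0, [-2, 0, 79], 0.012], [0, [-2, 0, 79], 0.012], [0, [-2, 0, 79], 0.012], [0, [-2, 0, 79], 0.012]])

```text
time: 19.93
tool_pos: [640.9, -9.9, 170.7]
tcp_rot: [[0.114, 0.994, 0.003], [0.994, -0.114, 0.0], [0.001, 0.003, -1.0]]
ft_force: [-2.0, 0.9, 5.3]
grip_width: 0.112
grasp_force: 58.6
```

Request:
apply_moves(motion=[[0, [0, -11, -4], 0], [0, [0, -23, -7], 0], [0, [0, -34, -9], 0], [0, [0, -46, -10], 0], [0, [0, -58, -10], 0], [0, [0, -70, -8], 0], [0, [0, -81, -5], 0], [0, [0, -93, -2], 0], [0, [0, -103, 3], 0], [0, [0, -114, 9], 0]])

```text
time: 20.77
tool_pos: [529.6, 2.6, 163.0]
tcp_rot: [[0.114, 0.993, 0.009], [0.993, -0.114, -0.0], [0.001, 0.009, -1.0]]
ft_force: [0.9, 0.8, 4.1]
grip_width: 0.11
grasp_force: 62.6
```

Request:
apply_moves(motion=[[0, [0, -9, 7], 0], [0, [0, -18, 15], 0], [0, [0, -26, 24], 0], [0, [0, -33, 34], 0], [0, [0, -39, 44], 0], [0, [0, -44, 54], 0], [0, [0, -46, 58], 0], [0, [0, -46, 58], 0], [0.6, [0, -46, 58], 0], [0.6, [0, -46, 58], 0]])

```text
time: 21.6
tool_pos: [480.0, 7.8, 100.9]
tcp_rot: [[0.114, 0.994, -0.003], [0.994, -0.114, -0.0], [-0.001, -0.003, -1.0]]
ft_force: [0.3, -0.8, 0.5]
grip_width: 0.387
grasp_force: 0.0
```

Request:
apply_moves(motion=[[0.6, [0, 0, 0], 0], [0.6, [0, 0, -40], 0], [0.6, [0, 0, -80], 0], [0.6, [0, 0, -120], 0], [0.6, [0, 0, -160], 0], [0.6, [-25, -20, -180], 0], [0.6, [-25, -20, -180], 0]])

```text
time: 22.18
tool_pos: [459.1, -16.7, 288.2]
tcp_rot: [[0.114, 0.993, 0.009], [0.993, -0.114, -0.003], [-0.002, 0.009, -1.0]]
ft_force: [1.3, -0.8, 0.1]
grip_width: 0.598
grasp_force: 0.0
```

```bash
python3 - <<'E'
from h import *
st(); b=save('wrist','w12'); 
import numpy as np
# numeric check: grey handle row profile vs predicted shut / open positions
def h(t): a=np.radians(22.25)+t; return rk(100-118.8*np.cos(a),0,77+118.8*np.sin(a))
for t in(-.06,.1,1.6): 
    p=proj('wrist',[h(t)])[0]; print(t,p)
p=proj('wrist',[h(-.06)])[0].round().astype(int)
if 0<=p[1]<400: print(b[p[1],max(0,p[0]-25):p[0]+26:2].tolist())
a=cv2.imread('pics/t0.png').astype(int); save('top','t12'); c=cv2.imread('pics/t12.png').astype(int)
d=abs(a-c).sum(2)>90
for n,(x0,x1,y0,y1) in dict(L=(165,262,195,300),R=(400,492,195,300),case=(185,262,150,194),tin=(430,480,155,200),obj=(290,390,135,180),bar=(280,385,195,245)).items():
    ys,xs=np.nonzero(d[y0:y1,x0:x1]); print(n,len(xs),(xs.min()+x0,xs.max()+x0,ys.min()+y0,ys.max()+y0) if len(xs) else '')
E
```

```text
22.1833 [459.1 -16.7 288.2] [[0.114, 0.993, 0.009], [0.993, -0.114, -0.003], [-0.002, 0.009, -1.0]] [ 1.3 -0.8  0.1] 0.5981598168900901 0.0 [-5.10e+00 -1.10e+01  1.13e+02 -1.00e-01  7.75e+01  1.50e+00]
-0.06 [334.58439397 152.38221717]
0.1 [344.44163821 155.54085869]
1.6 [558.37583167 167.33056384]
[[144, 97, 66], [143, 97, 67], [140, 95, 63], [143, 95, 63], [142, 96, 65], [141, 97, 65], [142, 99, 67], [144, 99, 67], [146, 101, 72], [138, 120, 109], [170, 166, 157], [197, 194, 183], [215, 211, 199], [207, 204, 190], [184, 181, 170], [159, 151, 139], [145, 105, 78], [145, 99, 66], [145, 100, 67], [145, 97, 64], [144, 99, 68], [140, 96, 62], [144, 96, 67], [143, 99, 68], [141, 96, 65], [129, 89, 58]]
L 212 (np.int64(203), np.int64(235), np.int64(213), np.int64(275))
R 1363 (np.int64(400), np.int64(455), np.int64(203), np.int64(299))
case 0 
tin 0 
obj 0 
bar 4049 (np.int64(284), np.int64(384), np.int64(195), np.int64(244))
```

```bash
python3 -c "
from h import *
print(bot.finish_job())"
```

```text
the job is handed in; nothing more can be done
None
```

The job is handed in: both brushes lie in the left tray beside the case, the shoehorn is in the right tray beside the tin, the bar is shut, and the tin, case, dish and door stop did not move in the final check; no verdict came back.

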